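Find the stem flange in the lidded tubs

TASK

One of the three lidded tubs hides a white stem flange. Lift the lids one by one, starting with the left tub and working to the right, leaving each lid you have opened standing open, until you find the flange; leave the lids after it shut and the other parts in their tubs. Then set the flange down, without dropping it, upright on the floor of the empty metal tray at the right, and do not disturb the tools and supplies lying about.

Things in the scene. Friction and masses are not known exactly. Their poses are not given: they have to be found in the camera images.
- rack: fixed plywood board, 136 x 450 x 10 mm, with three identical grey square tubs in a row, centres at y = +150, 0, -150 mm. Origin: centre of the board's underside, on the bench; x points to the tubs' rear (hinge side), y along the row to the left, z up. Tubs 124 x 124 mm outside, 60 mm high, walls and floor 4 mm: inner floor 14 mm, rim 70 mm above the bench.
- tub_left (a point): centre of the inner floor of the left tub as seen from the robot (14 mm above the bench), axes as the rack's
- lid_left (a joint): lid of the left tub: 0 = shut, grows as it opens, 1.57 = upright, 2.0 = leaning back on its stop (rad). Flat 126 x 126 x 4 mm plate, 80 g, hinged at the tub's rear upper edge (62 mm behind the tub's centre, 70 mm above the bench); no latch, moves easily. Let go below 1.4 it falls shut, past 1.7 it falls back and stays open
- tab_left (a point): middle of the front end of the left lid's finger tab, 151 mm from the hinge axis; moves with the lid. The tab is 44 mm wide, 4 mm thick, ends in a rounded 6 mm bead and juts out 27 mm from the tub's front wall at rim height, nothing below it: a fingertip can lift it from below
- tub_mid (a point): centre of the inner floor of the middle tub as seen from the robot (14 mm above the bench), axes as the rack's
- lid_mid (a joint): lid of the middle tub: 0 = shut, grows as it opens, 1.57 = upright, 2.0 = leaning back on its stop (rad). Flat 126 x 126 x 4 mm plate, 80 g, hinged at the tub's rear upper edge (62 mm behind the tub's centre, 70 mm above the bench); no latch, moves easily. Let go below 1.4 it falls shut, past 1.7 it falls back and stays open
- tab_mid (a point): middle of the front end of the middle lid's finger tab, 151 mm from the hinge axis; moves with the lid. The tab is 44 mm wide, 4 mm thick, ends in a rounded 6 mm bead and juts out 27 mm from the tub's front wall at rim height, nothing below it: a fingertip can lift it from below
- tub_right (a point): centre of the inner floor of the right tub as seen from the robot (14 mm above the bench), axes as the rack's
- lid_right (a joint): lid of the right tub: 0 = shut, grows as it opens, 1.57 = upright, 2.0 = leaning back on its stop (rad). Flat 126 x 126 x 4 mm plate, 80 g, hinged at the tub's rear upper edge (62 mm behind the tub's centre, 70 mm above the bench); no latch, moves easily. Let go below 1.4 it falls shut, past 1.7 it falls back and stays open
- tab_right (a point): middle of the front end of the right lid's finger tab, 151 mm from the hinge axis; moves with the lid. The tab is 44 mm wide, 4 mm thick, ends in a rounded 6 mm bead and juts out 27 mm from the tub's front wall at rim height, nothing below it: a fingertip can lift it from below
- flange: the wanted part: white stem flange, 48 mm round foot 13 mm high with a collar of 24 mm diameter up to 25 mm and above it a 20 mm stem, 41 mm high in all, about 50 g; origin at the centre of its underside, z up its stem. It stands upright near the middle of one of the three tubs, under the lid; which one changes. (A like one standing in the open at the far left of the bench is not meant)
- tube: short black lamp tube, 25 x 42 x 25 mm, lying in one of the other tubs; origin at the centre of its underside as it lies; not wanted, stays there
- head: black torch head, open cup 34 mm across and 34 mm high, standing in the remaining tub; origin at the centre of its underside; not wanted, stays there
- tray_in (a point): centre of the inner floor (6 mm above the bench top) of the empty square bare-metal tray, 130 x 130 mm, rim 18 mm high, walls 4 mm, that stands fast on the red mat at the robot's right; z up, x and y along its sides
- glue: red glue bottle with white nozzle, 29 x 43 x 118 mm, bystander; origin at the centre of its underside
- tape: roll of brown tape lying flat, 64 mm across, 24 mm high, bystander; origin at the centre of its underside
- red_driver: red screwdriver lying flat, 107 mm long, bystander; origin at the centre of its underside
- bent_key: black hex key lying flat, 79 mm long, bystander; origin at the centre of its underside

How it is judged:
On the way, in this order (a step that is already met when the one before it is completed fails the run):
1. the left tub's lid stands open (value of joint lid_left above 1.5 rad), for 0.2 s.
2. the flange is lifted out of its tub (z of flange in the frame of rack above 0.085 m), for 0.1 s.
At the end, for the whole second after the job is handed in: Flange upright (within 0.15 rad), still, on the tray floor, within 50 mm of its centre along each side. Lids of its tub and of all tubs left of it open (over 1.5 rad), lids right of it shut (under 0.1 rad). Lamp tube and torch head still in their tubs (x of flange in the frame of tray_in between -0.05 and 0.05 m and y of flange in the frame of tray_in between -0.05 and 0.05 m and z of flange in the frame of tray_in between -0.005 and 0.006 m and angle between flange's own z axis and vertical below 0.15 rad and linear speed of flange below 0.02 m/s and ((((horizontal distance between tube and tub_mid below 0.075 m and height (world z) of tube below 0.06 m) or (horizontal distance between head and tub_mid below 0.075 m and height (world z) of head below 0.06 m)) and ((horizontal distance between tube and tub_right below 0.075 m and height (world z) of tube below 0.06 m) or (horizontal distance between head and tub_right below 0.075 m and height (world z) of head below 0.06 m)) and value of joint lid_left above 1.5 rad and value of joint each of lid_mid, lid_right below 0.1 rad) or (((horizontal distance between tube and tub_left below 0.075 m and height (world z) of tube below 0.06 m) or (horizontal distance between head and tub_left below 0.075 m and height (world z) of head below 0.06 m)) and ((horizontal distance between tube and tub_right below 0.075 m and height (world z) of tube below 0.06 m) or (horizontal distance between head and tub_right below 0.075 m and height (world z) of head below 0.06 m)) and value of joint each of lid_left, lid_mid above 1.5 rad and value of joint lid_right below 0.1 rad) or (((horizontal distance between tube and tub_left below 0.075 m and height (world z) of tube below 0.06 m) or (horizontal distance between head and tub_left below 0.075 m and height (world z) of head below 0.06 m)) and ((horizontal distance between tube and tub_mid below 0.075 m and height (world z) of tube below 0.06 m) or (horizontal distance between head and tub_mid below 0.075 m and height (world z) of head below 0.06 m)) and value of joint each of lid_left, lid_mid, lid_right above 1.5 rad))); the robot touches nothing.
It fails at once if a lid is raised (over 0.35 rad) while the one to its left does not stand open (under 1.2 rad) ((value of joint lid_mid above 0.35 rad and value of joint lid_left below 1.2 rad) or (value of joint lid_right above 0.35 rad and value of joint lid_mid below 1.2 rad)).
It fails at once if a lid is raised (over 0.35 rad) although the flange lies in the tub to its left ((value of joint lid_mid above 0.35 rad and distance between flange and tub_left below 0.06 m) or (value of joint lid_right above 0.35 rad and distance between flange and tub_mid below 0.06 m)).
It fails at once if the flange is dropped into the tray (faster than 0.6 m/s just above its floor) (horizontal distance between flange and tray_in below 0.06 m and height (world z) of flange below 0.05 m and linear speed of flange above 0.6 m/s).
It fails at once if glue bottle, tape roll, red screwdriver or hex key is moved more than 30 mm (distance of any of glue, tape, red_driver, bent_key from where it was at the start of the episode above 0.03 m).
It also fails if it takes over 72 s, if anything falls off the work surface, if the arm or the gripper's body presses on something with over 40 N, if the wrist force passes 120 N, or if a joint passes its speed limit or range.

ROBOT

A 6-joint arm with a two-finger parallel gripper is mounted at the origin on a cart in front of the work surface, level with it; the furniture and walls round the work are solid. World frame = base frame: x ahead of the robot, y to its left, z up, the work surface at z = 0. Lengths are in m, angles in rad, forces in N, time in s.
With the tool pointing down it reaches from about 0.275 to 0.75 m from the base axis. Payload 10.2 kg.
Tool frame: the origin (TCP) lies midway between the tips of the shut fingers; the grasp point (between the pads) lies 19 mm behind it (env.hold_point_z is the distance from the TCP to the grasp point, in m); z points along the fingers, y is the line along which they close (so a half turn about z gives the same grasp; the last joint's range is limited). The gripper opens to 85 mm and grips with 20 to 120 N. Pads are 22 mm wide; open, the fingers measure 114 mm over their backs; the gripper's body (76 mm by 85 mm) begins 54 mm behind the grasp point. The pads swing forward as they close: fully open they stand 13 mm farther back than shut.
Start: joints at [0.99, 0.313, 1.498, -0, 1.331, -0.223], TCP at [0.184, 0.492, 0.201] pointing down, gripper open.
Joint ranges: [-2.94, 2.94], [-0.97, 2.17], [0.19, 2.56], [-1.23, 4.37], [0.02, 3.11], [-2.88, 2.88]. Speed limits (rad/s): [2.39, 2.39, 3.01, 3.14, 3.14, 3.14].

INTERFACE

Orientations are given as a unit quaternion [x, y, z, w].
In Python, from bench import env, kinematics, monitor, eyes, job gives the robot as it stands. The module is installed in compiled form; this text tells all that it offers. Calls block until the motion is done:
- env.reach(position, orientation): joint-space move of the TCP to a pose.
- env.movel(position, velocity=0.15, frame=None, guard=None): straight line of the TCP; frame=None keeps the orientation; velocity is the mean speed in m/s. With guard (N) it stops when the force on the tool has changed by that much, and returns True; else False.
- env.set_joints(angles): joint-space move.
- env.release() and env.close_gripper(effort=None): open the fingers fully, or close them until they stop; effort is the grip in N (None keeps the last).
- env.hold(seconds).
- kinematics.ik(position, orientation): joint angles nearest the present ones, or None.
- monitor.sense(): the state.
- eyes.grab_frame(name): name is "scene" or "top" or "wrist"; returns a dict with "frame" (400x640x3 uint8, red, green, blue), "mtx" (3x3 intrinsics, pixels), "k1" (the pictures are not rectified: a ray, as slopes to the right and down, at radius r is drawn at 1 + k1 r^2 times it, then the intrinsics apply), "view" (4x4, takes a point from world to camera coordinates). Camera axes: x right, y down, z forward; pixel columns grow to the right and rows downward; lengths in m; the calibration is good to about 2 mm. A picture is of the moment at which its call begins. There is no depth.
A pose or a line that the arm cannot do raises env.MotionError and nothing moves.
- job.hand_in(): hands the job in; it is judged then, once.
The state is a dict: "clock": time; "joints": joint angles; "qvel": joint speeds; "joint_efforts": joint torques, N m; "position": TCP position; "ee_rot": TCP orientation; "contact_force": force on the tool from outside, world axes, zero at the start; "ft_torque": the same for the moment, N m; "finger_gap": opening from 0.0 (shut) to 1.0 (fully open); "gripper_force": force on a finger pad.
Only numpy, scipy, OpenCV 4.12 (cv2) and the standard library are available. Lean on these libraries where they do the work, as an engineer would, in place of code of your own. Each camera call takes 0.05 s, during which the arm holds its last target. There are 200 camera calls.

## Working session

There is one attempt and no reset: what is moved stays moved. The work goes in short steps, each a Python script; the robot and the scene stay as the last script left them, time stands still between calls to the robot, and variables do not carry over. Pictures are saved under pics/ and viewed, at most 10 in all, crops included, and the job is handed in when it is done.

```bash
mkdir -p pics; cat > h.py <<'E'
import numpy as np, cv2
from bench import env, kinematics, monitor, eyes, job
from scipy.spatial.transform import Rotation as R
def snap(n,f):
    d=eyes.grab_frame(n); cv2.imwrite('pics/%s.png'%f,d['frame'][:,:,::-1])
    np.savez('pics/%s.npz'%f,mtx=d['mtx'],k1=d['k1'],view=d['view']); return d
def ray(f,u,v):
    d=np.load('pics/%s.npz'%f); K=d['mtx'];k=float(d['k1'])
    x=np.array([(u-K[0,2])/K[0,0],(v-K[1,2])/K[1,1]]); y=x.copy()
    for _ in range(30): y=x/(1+k*(y@y))
    V=d['view']; w=V[:3,:3].T@np.array([y[0],y[1],1]); return -V[:3,:3].T@V[:3,3], w/np.linalg.norm(w)
def onz(f,u,v,z):
    o,w=ray(f,u,v); return o+w*(z-o[2])/w[2]
def tri(*obs):
    A=np.zeros((3,3));b=np.zeros(3);L=[ray(*o) for o in obs]
    for o,w in L: P=np.eye(3)-np.outer(w,w);A+=P;b+=P@o
    p=np.linalg.solve(A,b); return p,[np.linalg.norm(np.cross(p-o,w)) for o,w in L]
def proj(f,p):
    d=np.load('pics/%s.npz'%f); c=d['view'][:3,:3]@p+d['view'][:3,3]; y=c[:2]/c[2]
    y=y*(1+float(d['k1'])*(y@y)); return d['mtx'][:2,:2]@y+d['mtx'][:2,2]
E
python3 - <<'E'
from h import *
for n in("scene","top"):
    d=snap(n,n+'0'); print(n,d['mtx'].round(1).tolist(),d['k1'],d['view'].round(3).tolist())
print(monitor.sense())
E
```

```text
scene [[389.3, 0.0, 317.6], [0.0, 389.3, 207.1], [0.0, 0.0, 1.0]] -0.07324423544578114 [[0.648, -0.762, -0.018, -0.402], [-0.561, -0.461, -0.688, 0.366], [0.516, 0.455, -0.726, 0.782], [0.0, 0.0, 0.0, 1.0]]
top [[504.1, 0.0, 312.8], [0.0, 504.1, 203.4], [0.0, 0.0, 1.0]] -0.15066630430246067 [[0.002, -1.0, 0.006, -0.015], [-0.997, -0.003, -0.08, 0.594], [0.08, -0.006, -0.997, 1.528], [0.0, 0.0, 0.0, 1.0]]
{'clock': 0.1, 'joints': array([ 9.89661673e-01,  3.13393804e-01,  1.49838028e+00,  2.45591074e-06,
        1.33098572e+00, -2.23376502e-01]), 'qvel': array([-0.00010446, -0.00152349, -0.00130364,  0.0006157 , -0.00023559,
        0.0004154 ]), 'joint_efforts': array([ 2.59411412e-03, -4.12898111e+01, -2.60140353e+01, -2.07009721e-04,
        3.01011605e-03, -3.02620401e-05]), 'position': array([0.18369043, 0.49153001, 0.20058523]), 'ee_rot': array([ 1.77926904e-01,  9.84043534e-01, -5.36523819e-04, -2.29562590e-04]), 'contact_force': array([ 0.35011576,  0.52242001, -0.67175074]), 'ft_torque': array([-0.00229648,  0.01292211, -0.00184848]), 'gripper_force': 0.0, 'finger_gap': 1.0005470111513282}
```

View pics/top0.png

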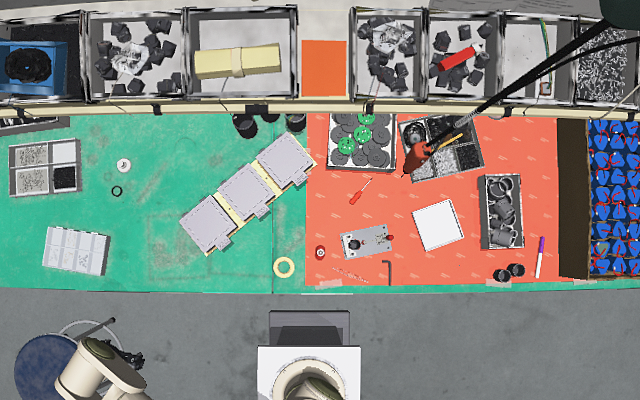

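View pics/scene0.png

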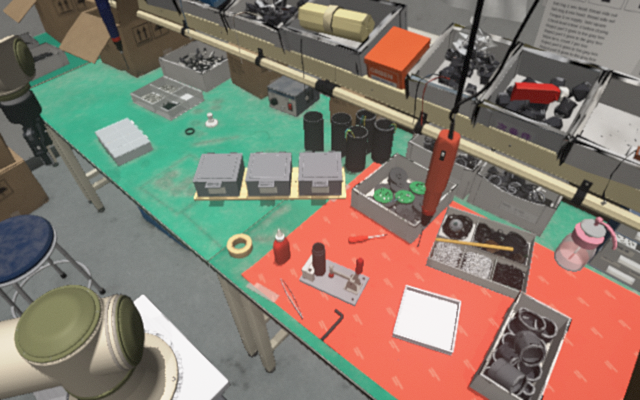

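Top view: the tubs run diagonally, left at (208,223), middle (246,191), right (286,160), with tabs at (223,243), (262,211), (302,179). The tray is at (437,225), the tape at (284,267) and the glue at (320,252). I'll enlarge these in one composite.

```bash
python3 - <<'E'
import cv2,numpy as np
t=cv2.imread('pics/top0.png');s=cv2.imread('pics/scene0.png')
C=np.zeros((600,800,3),np.uint8)
def put(im,u,v,w,h,k,x,y):
    C[y:y+h*k,x:x+w*k]=cv2.resize(im[v:v+h,u:u+w],None,fx=k,fy=k,interpolation=cv2.INTER_CUBIC)
put(t,175,130,145,130,3,0,0)   # (u-175)*3
put(t,408,195,60,60,3,440,0)
put(s,388,280,80,75,2,630,0)
put(s,188,145,165,65,3,0,400)
put(s,388,280,80,80,3,540,190)
cv2.imwrite('pics/c1.png',C)
E
```

```text
(no output)
```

View pics/c1.png

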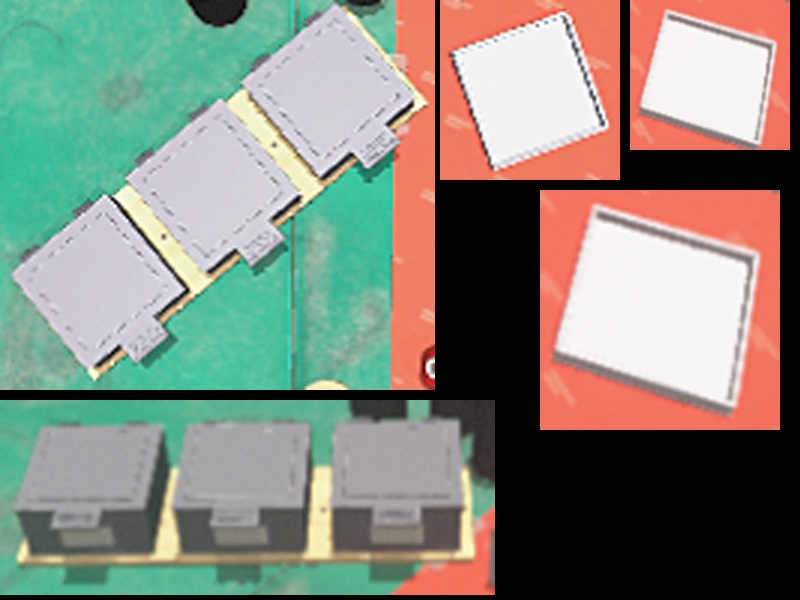

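The enlarged crops show the lid corners, the tab ends and the tray rim corners clearly. I'll triangulate those and fit the rack pose.

```bash
python3 - <<'E'
from h import *
from scipy.optimize import least_squares
T=lambda x,y:('top0',175+x/3-.33,130+y/3-.33)
S=lambda x,y:('scene0',188+x/3-.33,145+(y-400)/3-.33)
P={('L','rl'):(T(12,273),S(38,427)),('L','rr'):(T(108,196),S(165,427)),('L','fr'):(T(187,290),S(150,508)),('L','fl'):(T(93,368),S(18,507)),('L','tab'):(T(155,348),S(75,520)),
('M','tab'):(T(268,251),S(234,519)),('R','tab'):(T(382,150),S(397,518)),
('R','rl'):(T(243,85),S(333,424)),('R','rr'):(T(341,6),S(460,422)),('R','fr'):(T(413,98),S(462,507)),('R','fl'):(T(322,178),S(333,507))}
ys=dict(L=.15,M=0,R=-.15); loc=dict(rl=(.062,.063),rr=(.062,-.063),fr=(-.064,-.063),fl=(-.064,.063),tab=(-.089,0))
for k,o in P.items():
    p,e=tri(*o); print(k,p.round(4),np.round(e,4))
def pts(q):
    c,s=np.cos(q[3]),np.sin(q[3])
    return {k:np.array([q[0]+c*loc[k[1]][0]-s*(loc[k[1]][1]+ys[k[0]]),q[1]+s*loc[k[1]][0]+c*(loc[k[1]][1]+ys[k[0]]),q[2]]) for k in P}
def f(q):
    X=pts(q); return np.concatenate([proj(o[0],X[k])-o[1:] for k in P for o in P[k]])
r=least_squares(f,[.5,.1,.072,-.6],loss='soft_l1');print('rack x y ztop yaw',r.x.round(4),'rms px',np.sqrt(np.mean(f(r.x)**2)))
r2=r.x; print('radial of tabs',{k:v.round(3) for k,v in pts(r2).items() if k[1]=='tab'})
A=lambda x,y:('top0',408+(x-440)/3-.33,195+y/3-.33)
B=lambda x,y:('scene0',388+(x-540)/3-.33,280+(y-190)/3-.33)
C=[tri(A(*a),B(*b))[0] for a,b in zip([(450,52),(568,12),(608,127),(496,168)],[(595,207),(760,252),(735,405),(556,350)])]
print(np.round(C,4),np.mean(C,0), [np.linalg.norm(C[i]-C[i-1]).round(4) for i in range(4)])
for n,u,v,z in(('tape',284,267,.024),('glue',320,252,.1),('drv',360,190,.01),('key',388,270,.005),('machine',367,240,.03)): print(n,onz('top0',u,v,z).round(3))
E
```

```text
('L', 'rl') [0.5341 0.391  0.0732] [0.0035 0.0035]
('L', 'rr') [0.615  0.2935 0.0708] [0.0003 0.0003]
('L', 'fr') [0.5219 0.2117 0.0731] [0.0012 0.0012]
('L', 'fl') [0.4422 0.3052 0.0775] [0.001 0.001]
('L', 'tab') [0.4624 0.2427 0.0831] [0.0011 0.0011]
('M', 'tab') [0.5588 0.1321 0.0796] [0.001 0.001]
('R', 'tab') [0.6599 0.0205 0.0739] [0.0017 0.0017]
('R', 'rl') [0.7254 0.1602 0.0732] [0.0017 0.0017]
('R', 'rr') [0.8063 0.062  0.075 ] [0.001 0.001]
('R', 'fr') [ 0.7145 -0.0113  0.067 ] [0.0003 0.0003]
('R', 'fl') [0.6332 0.0789 0.0723] [0.0002 0.0002]
rack x y ztop yaw [0.6261 0.1883 0.0722 0.6997] rms px 1.0350853172747552
radial of tabs {('L', 'tab'): array([0.461, 0.246, 0.072]), ('M', 'tab'): array([0.558, 0.131, 0.072]), ('R', 'tab'): array([0.655, 0.016, 0.072])}
[[ 0.5691 -0.3201  0.0121]
 [ 0.6098 -0.4426  0.0212]
 [ 0.4901 -0.4847  0.0174]
 [ 0.4474 -0.3648  0.0154]] [ 0.52909155 -0.40306189  0.0165216 ] [np.float64(0.1297), np.float64(0.1294), np.float64(0.1269), np.float64(0.1272)]
tape [0.399 0.074 0.024]
glue [ 0.446 -0.034  0.1  ]
drv [ 0.637 -0.161  0.01 ]
key [ 0.389 -0.247  0.005]
machine [ 0.482 -0.179  0.03 ]
```

The rack is solved: x=0.626, y=0.188, yaw=0.70, and the lid top measures 72 mm against 70–74 expected. The tray centre is (0.529, -0.403), with its rim at 17 mm. I'll search for a lid-opening tool direction where closed fingers lift from below and follow the lid's arc.

```bash
cat >> h.py <<'E'
RX,RY,YAW=.6261,.1883,.6997
def rk(x,y,z):
    c,s=np.cos(YAW),np.sin(YAW); return np.array([RX+c*x-s*y,RY+s*x+c*y,z])
def tool(az,al,sg=1):
    z=np.array([np.cos(al)*np.cos(az),np.cos(al)*np.sin(az),-np.sin(al)])
    y=sg*np.array([-np.sin(az),np.cos(az),0]); return R.from_matrix(np.c_[np.cross(y,z),y,z]).as_quat()
def lidpath(yr,az,al):
    off=.011*np.array([np.sin(al)*np.cos(az),np.sin(al)*np.sin(az),np.cos(al)])
    P=[rk(-.15,yr,.042)-off, rk(-.078,yr,.042)-off]
    for th in np.linspace(.1,1.85,9):
        r=.14-.035*th/1.85
        P.append(rk(.062-r*np.cos(th),yr,.070+r*np.sin(th))-off)
    e=P[-1]; P.append(e+rk(-.09,0,.06)-rk(0,0,0))
    return P
E
python3 - <<'E'
from h import *
for n,yr in(('L',.15),('M',0),('R',-.15)):
    for az in range(-20,61,10):
        for al in(.3,.5,.7):
            for sg in(1,-1):
                q=tool(np.deg2rad(az),al,sg); P=lidpath(yr,np.deg2rad(az),al)
                J=[kinematics.ik(p,q) for p in P]
                if any(j is None for j in J): continue
                J=np.array(J); print(n,az,al,sg,'jump',np.abs(np.diff(J,axis=0)).max().round(2),'start',J[0].round(2),'end',J[-2].round(2))
E
```

```text
L 0 0.3 1 jump 0.27 start [0.49 0.81 2.48 3.62 1.41 1.64] end [0.6  0.57 1.85 4.07 0.74 0.98]
L 0 0.3 -1 jump 0.27 start [ 0.49  0.81  2.48  3.62  1.41 -1.5 ] end [ 0.6   0.57  1.85  4.07  0.74 -2.16]
L 20 0.7 -1 jump 1.25 start [ 0.06  0.36  2.54  2.77  0.64 -1.46] end [ 0.39  0.38  1.8  -0.35  0.09  1.95]
L 30 0.7 -1 jump 0.28 start [-0.11  0.35  2.55  2.35  0.69 -1.35] end [0.3  0.37 1.82 1.09 0.19 0.35]
L 40 0.7 -1 jump 0.27 start [-0.24  0.36  2.52  1.99  0.74 -1.26] end [0.22 0.38 1.81 1.21 0.38 0.06]
L 50 0.3 1 jump 0.27 start [-0.53  0.83  2.51  1.79  1.31  1.37] end [0.08 0.52 1.96 2.04 0.87 2.18]
L 50 0.3 -1 jump 0.27 start [-0.53  0.83  2.51  1.79  1.31 -1.77] end [ 0.08  0.52  1.96  2.04  0.87 -0.96]
L 50 0.5 1 jump 0.27 start [-0.44  0.58  2.51  1.8   1.06  1.63] end [0.11 0.44 1.88 1.71 0.66 2.54]
L 50 0.5 -1 jump 0.27 start [-0.44  0.58  2.51  1.8   1.06 -1.52] end [ 0.11  0.44  1.88  1.71  0.66 -0.6 ]
L 50 0.7 -1 jump 0.26 start [-0.32  0.38  2.45  1.68  0.8  -1.17] end [ 0.16  0.41  1.77  1.19  0.57 -0.07]
L 60 0.3 1 jump 0.25 start [-0.55  0.79  2.4   1.56  1.27  1.
[... 8050 characters left out ...]
 1.16 -0.93] end [-0.29  0.73  1.35  1.28  1.   -0.32]
R 50 0.7 -1 jump 0.19 start [-0.63  0.65  1.8   1.12  1.01 -0.73] end [-0.24  0.71  1.25  0.97  0.98 -0.04]
R 60 0.3 1 jump 0.19 start [-0.73  0.91  1.67  1.24  1.42  2.13] end [-0.34  0.87  1.26  1.4   1.26  2.65]
R 60 0.3 -1 jump 0.19 start [-0.73  0.91  1.67  1.24  1.42 -1.01] end [-0.34  0.87  1.26  1.4   1.26 -0.5 ]
R 60 0.5 1 jump 0.19 start [-0.69  0.8   1.69  1.13  1.28  2.25] end [-0.31  0.81  1.2   1.18  1.19  2.83]
R 60 0.5 -1 jump 0.19 start [-0.69  0.8   1.69  1.13  1.28 -0.89] end [-0.31  0.81  1.2   1.18  1.19 -0.31]
R 60 0.7 -1 jump 0.19 start [-0.63  0.71  1.68  0.99  1.14 -0.73] end [-0.26  0.78  1.12  0.94  1.16 -0.1 ]
```

```bash
cat >> h.py <<'E'
def openlid(yr,az,al,sg=-1,up=.12):
    q=tool(az,al,sg); P=lidpath(yr,az,al)
    env.reach(P[0]+[0,0,up],q)
    print('clock',monitor.sense()['clock'])
    env.movel(P[0],.2); env.movel(P[1],.12)
    for p in P[2:-1]:
        env.movel(p,.12); s=monitor.sense(); print(s['position'].round(3),s['contact_force'].round(1))
    env.movel(P[-1],.2); print('clock',monitor.sense()['clock'])
def comp(f,crops):
    C=np.zeros((600,800,3),np.uint8)
    for im,u,v,w,h,k,x,y in crops:
        a=cv2.resize(im[v:v+h,u:u+w,::-1],None,fx=k,fy=k,interpolation=cv2.INTER_CUBIC)
        a=a[:600-y,:800-x]; C[y:y+a.shape[0],x:x+a.shape[1]]=a
    cv2.imwrite('pics/%s.png'%f,C)
E
python3 - <<'E'
from h import *
env.close_gripper(20)
openlid(.15,np.deg2rad(40),.7)
t=snap('top','top1')['frame'];s=snap('scene','scene1')['frame'];w=snap('wrist','wrist1')['frame']
comp('c2',[(t,170,120,160,140,2.5,0,0),(s,180,120,180,100,2,0,360),(w,0,0,640,400,.62,402,0),(s,180,0,300,400,.7,402,260)])
E
```

```text
clock 2.3
[0.466 0.25  0.075] [-0.5 -0.4 -1.1]
[0.474 0.256 0.103] [ 0.4 -0.6 -0.3]
[0.485 0.267 0.127] [-1.2 -0.7 -0.1]
[0.501 0.279 0.147] [-0.4 -1.2 -0.5]
[0.518 0.294 0.161] [-0.2  0.3 -0.7]
[0.537 0.31  0.17 ] [-0.7  0.3 -0.8]
[0.557 0.327 0.173] [ 0.1 -0.1 -0.3]
[0.576 0.342 0.17 ] [ 0.6  0.4 -0.4]
[0.593 0.357 0.162] [-0.4  1.   0.1]
clock 8.1083
```

View pics/c2.png

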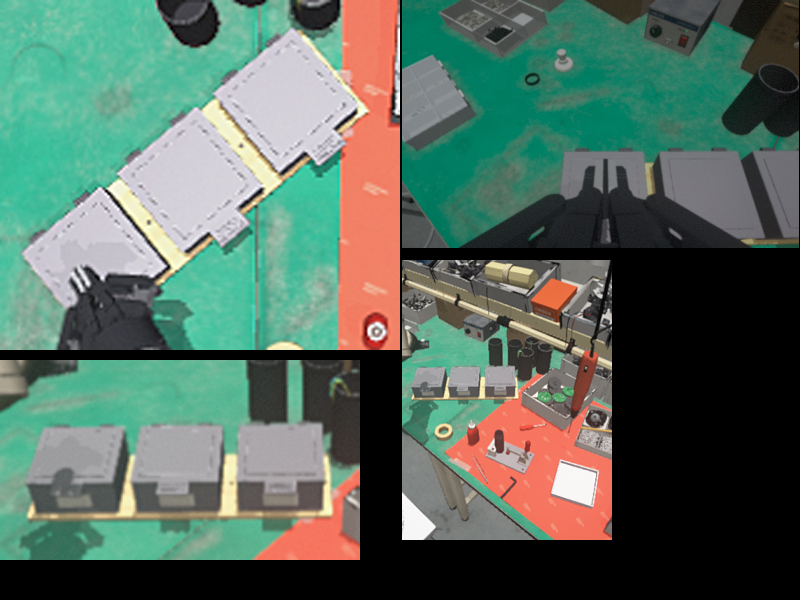

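The left lid is still shut, and the finger seems to have missed the tab or slipped. The contact forces stayed within noise. I'll check where the fingertips really are relative to the reported TCP.

```bash
python3 - <<'E'
from h import *
s=monitor.sense();p=s['position'];print(p,s['finger_gap'],s['clock'])
z=R.from_quat(s['ee_rot']).as_matrix()[:,2];print(z)
ims={}
for f in('top1','scene1','wrist1'):
    im=cv2.imread('pics/%s.png'%f)[:,:,::-1].copy(); ims[f]=im
    for d in(0,-.05):
        u=proj(f,p+d*z);print(f,d,u.round(1)); 
        if d==0: ims[f]=cv2.circle(im,tuple(int(round(a)) for a in u),1,(255,0,255),-1)
comp('c3',[(ims['top1'],170,180,90,90,4.4,0,0),(ims['scene1'],100,80,130,100,3,402,0),(ims['wrist1'],200,220,240,180,1.5,402,320)])
E
```

```text
[0.5248897  0.29942424 0.22161598] -0.0009945095498702008 8.2583
[ 0.58482932  0.49176656 -0.64508939]
top1 0 [197.1 222.8]
top1 -0.05 [203.4 233.5]
scene1 0 [207.2 125. ]
scene1 -0.05 [201.4 123.1]
wrist1 0 [328.3 242.8]
wrist1 -0.05 [328.4 296.5]
```

View pics/c3.png

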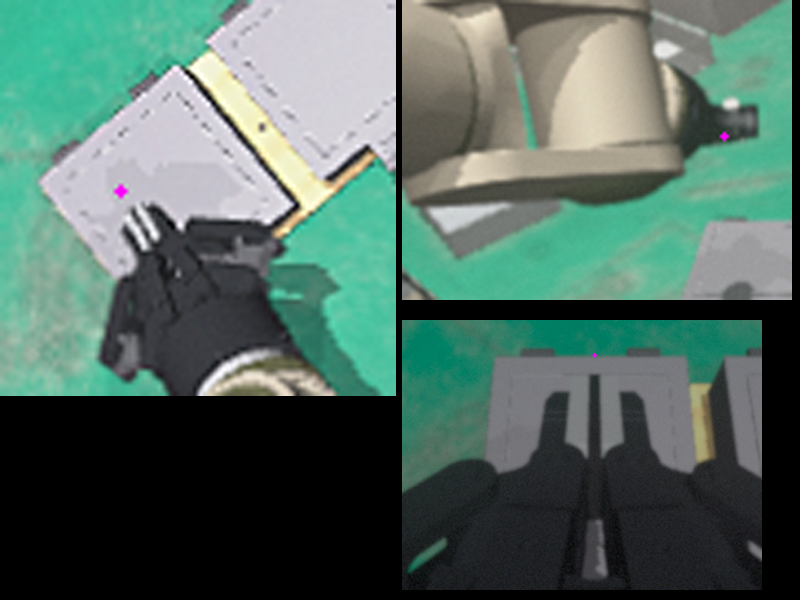

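```bash
python3 - <<'E'
from h import *
p,e=tri(('top1',202,227),('scene1',218,121.5));print(p,e)
print(proj('wrist1',p)); s=monitor.sense();M=R.from_quat(s['ee_rot']).as_matrix()
print('tool frame offset',M.T@(p-s['position']), s['position'])
print('tip read in wrist', (402-402+194)/1.5+200-.0, 220+55/1.5)
d=np.load('pics/wrist1.npz');V=d['view'];c=-V[:3,:3].T@V[:3,3];print('wristcam in tool',M.T@(c-s['position']),(M.T@V[:3,:3].T).round(3).tolist())
E
```

```text
[0.52512813 0.27216699 0.24275853] [np.float64(0.015120420590530157), np.float64(0.015120420590530259)]
[374.36234128 258.19583636]
tool frame offset [ 0.00497798  0.02101043 -0.0269036 ] [0.5248897  0.29942424 0.22161598]
tip read in wrist 329.33333333333337 256.6666666666667
wristcam in tool [ 8.21795724e-02 -1.45613239e-04 -1.73843675e-01] [[-0.0, -0.947, -0.321], [1.0, -0.0, -0.0], [0.0, -0.321, 0.947]]
```

```bash
python3 - <<'E'
from h import *
s=monitor.sense();M=R.from_quat(s['ee_rot']).as_matrix()
for a in((201,226),(202,227)):
    for b in((329,250),(329,256.7)):
        p,e=tri(('top1',*a),('wrist1',*b));print(p.round(3),np.round(e,4),'tool',(M.T@(p-s['position'])).round(4))
print('x axis',M[:,0])
for dx in(-.011,.011):
    for dz in (0,-.02): print(dx,dz,proj('top1',s['position']+M@[dx,0,dz]),proj('wrist1',s['position']+M@[dx,0,dz]))
E
```

```text
[0.515 0.287 0.244] [0.0033 0.0033] tool [ 0.007   0.0031 -0.0263]
[0.516 0.288 0.233] [0.0024 0.0024] tool [-0.0001  0.0024 -0.0185]
[0.512 0.283 0.254] [0.0043 0.0043] tool [ 0.0115  0.004  -0.0365]
[0.512 0.285 0.244] [0.0035 0.0035] tool [ 0.0047  0.0033 -0.029 ]
x axis [0.49439265 0.4143873  0.76410672]
-0.011 0 [199.39760629 224.94151813] [328.31004574 261.27062009]
-0.011 -0.02 [201.89899073 229.14098842] [328.34345845 280.81641012]
0.011 0 [194.75680094 220.62893928] [328.31145658 223.63646582]
0.011 -0.02 [197.23344314 224.8316732 ] [328.3465784  239.81349377]
```

The top and wrist views agree that the visible fingertips sit about 20–25 mm short of the TCP along the fingers. That explains the miss: the tip passed in front of the tab. I'll retry with a 20 mm extension.

```bash
cat > edit.py <<'E'
s=open('h.py').read()
s=s.replace("np.linspace(.1,1.85,9)","np.linspace(.1,1.9,9)").replace("    off=.011*np.array([np.sin(al)*np.cos(az),np.sin(al)*np.sin(az),np.cos(al)])","    off=.011*np.array([np.sin(al)*np.cos(az),np.sin(al)*np.sin(az),np.cos(al)])-.020*np.array([np.cos(al)*np.cos(az),np.cos(al)*np.sin(az),-np.sin(al)])")
open('h.py','w').write(s)
E
python3 edit.py; python3 - <<'E'
from h import *
q=tool(np.deg2rad(40),.7,-1);P=lidpath(.15,np.deg2rad(40),.7)
print('first',P[0].round(3),P[1].round(3))
env.movel(P[0]+[0,0,.12],.3);env.movel(P[0],.3)
if env.movel(P[1],.1,guard=8): print('TOUCH',monitor.sense()['position'])
else:
    for i,p in enumerate(P[2:-1]):
        env.movel(p,.12)
        if i==4: w=snap('wrist','wrist2')['frame']
    env.movel(P[-1],.2); t=snap('top','top2')['frame']
    w2=snap('wrist','wrist2b')['frame']
    comp('c4',[(t,170,120,160,140,2.5,0,0),(w,0,0,640,400,.62,402,0),(w2,0,0,640,400,.62,402,260)])
print(monitor.sense()['clock'])
E
```

```text
first [0.421 0.212 0.021] [0.476 0.258 0.021]
15.05
```

View pics/c4.png

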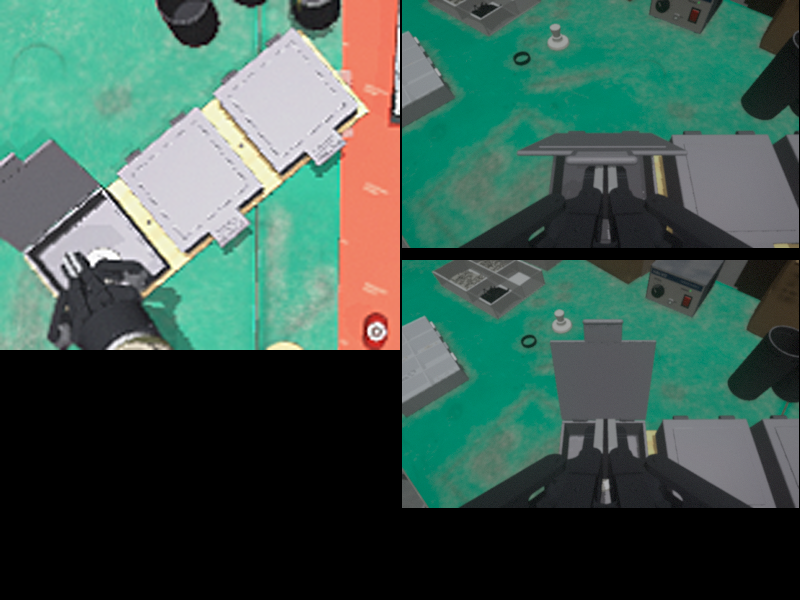

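The left lid now stands fully open. In the top view something white shows in the left tub, next to the gripper at about (210,222). Next I'll touch the bench to check the real tip height, then look straight down into the tub with the fingers open.

```bash
cat >> h.py <<'E'
def down(b):
    z=np.array([0,0,-1.]); y=np.array([np.cos(b),np.sin(b),0]); return R.from_matrix(np.c_[np.cross(y,z),y,z]).as_quat()
E
python3 - <<'E'
from h import *
a=rk(-.17,.15,.16)
J0=monitor.sense()['joints'];best=None
for b in np.deg2rad([85,-95,-5,175]):
    for p in (a,rk(0,.15,.2)):
        j=kinematics.ik(p,down(b)); print(np.rad2deg(b),None if j is None else (np.round(j,2),np.abs(j-J0).max().round(2)))
        if j is not None and p is a and (best is None or np.abs(j-J0).max()<best[0]): best=(np.abs(j-J0).max(),b)
b=best[1];np.save('b.npy',b);q=down(b)
env.movel(monitor.sense()['position']+rk(-.08,0,.05)-rk(0,0,0),.3)
env.reach(a,q); env.movel(rk(-.17,.15,.045),.3)
print('touch',env.movel(rk(-.17,.15,-.02),.04,guard=5),monitor.sense()['position'],monitor.sense()['contact_force'])
env.movel(a,.3); env.release(); env.reach(rk(-.03,.15,.2),q)
t=snap('top','top3')['frame'];w=snap('wrist','wrist3')['frame']
comp('c5',[(w,0,0,640,400,1,0,0),(t,170,170,90,90,2.2,0,400),(t,0,0,640,400,.5,220,400)]);s=monitor.sense();print(s['clock'],s['position'],b)
E
```

```text
85.0 (array([ 0.19,  0.17,  1.79, -0.  ,  1.18, -1.3 ]), np.float64(1.44))
85.0 (array([ 0.33,  0.5 ,  1.22, -0.  ,  1.42, -1.16]), np.float64(1.3))
-95.0 (array([ 0.19,  0.17,  1.79, -0.  ,  1.18,  1.84]), np.float64(1.7))
-95.0 (array([ 0.33,  0.5 ,  1.22, -0.  ,  1.42,  1.99]), np.float64(1.85))
-5.0 (array([ 0.19,  0.17,  1.79, -0.  ,  1.18,  0.27]), np.float64(1.1))
-5.0 (array([ 0.33,  0.5 ,  1.22, -0.  ,  1.42,  0.42]), np.float64(1.1))
175.0 (array([ 0.19,  0.17,  1.79, -0.  ,  1.18, -2.87]), np.float64(3.01))
175.0 (array([ 0.33,  0.5 ,  1.22, -0.  ,  1.42, -2.73]), np.float64(2.87))
touch False [ 0.39956985  0.19361203 -0.01983609] [0.45812076 0.26743189 0.05408777]
20.9917 [0.50586422 0.2830599  0.19981266] -0.08726646259971647
```

View pics/c5.png

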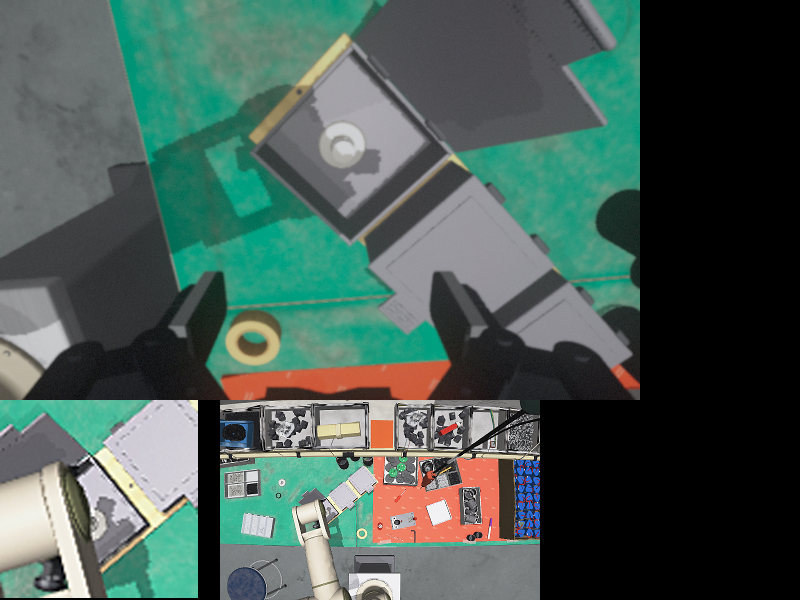

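Touching down found no contact even at a reported z of -20 mm, so the tips really are more than 20 mm behind the reported TCP. The wrist picture shows the flange in the left tub: foot about (342,143), stem ring about (345,151). I'll check the wrist view against the rack fit and locate the flange.

```bash
python3 - <<'E'
from h import *
for x in(-.062,.062):
    for y in(-.062,.062): print(x,y,proj('wrist3',rk(x,.15+y,.070)).round(1), rk(x,.15+y,.07).round(3))
print('stem top .055',onz('wrist3',345,151,.055),'foot .027',onz('wrist3',342,143.5,.027))
print('top stem .055',onz('top3',214.1,224.5,.055), 'tub',rk(0,.15,.014))
print('tri',tri(('wrist3',345,151),('top3',214.1,224.5)))
im=cv2.imread('pics/wrist3.png'); t=cv2.imread('pics/top3.png')
w2=cv2.imread('pics/top2.png')
comp('c6',[(im[:,:,::-1],235,30,230,220,2.2,0,0),(t[:,:,::-1],195,205,45,40,6,510,0),(w2[:,:,::-1],195,205,45,40,6,510,250)])
E
```

```text
-0.062 -0.062 [352.7 247.6] [0.522 0.216 0.07 ]
-0.062 0.062 [252.  154.5] [0.442 0.311 0.07 ]
0.062 -0.062 [457.5 154.4] [0.617 0.296 0.07 ]
0.062 0.062 [357.3  42.9] [0.537 0.39  0.07 ]
stem top .055 [0.52179767 0.30375442 0.055     ] foot .027 [0.52028182 0.30586359 0.027     ]
top stem .055 [0.52676792 0.28473912 0.055     ] tub [0.52950177 0.30305531 0.014     ]
tri (array([0.52593952, 0.29416205, 0.00573827]), [np.float64(0.002668035181457495), np.float64(0.002668035181457536)])
```

View pics/c6.png

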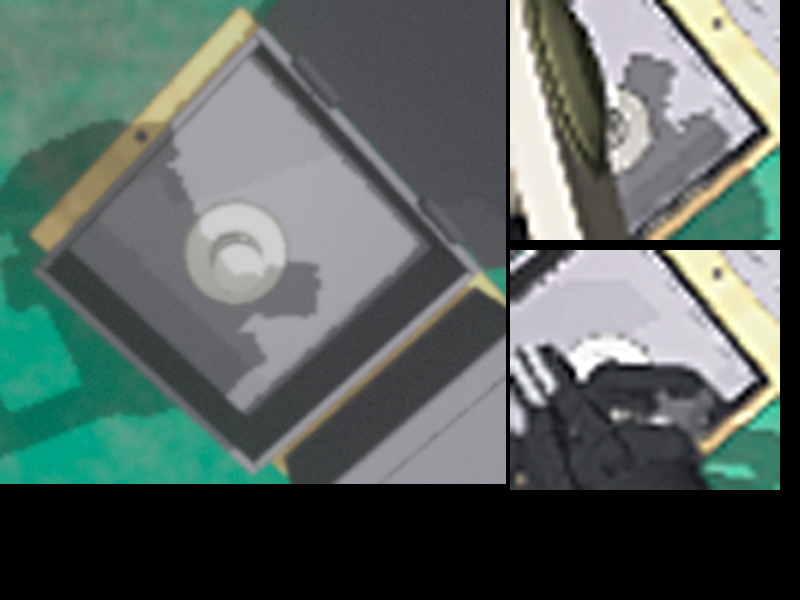

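```bash
python3 - <<'E'
from h import *
print(env.hold_point_z)
print('top foot',onz('top3',211.3,227,.025))
# wrist via homography from measured rim corners (rim plane z=.07) -> then parallax to z=.027 / .055
src=np.float32([(353.2,44.5),(251,152),(452,153.6),(351.8,242.7)])
dst=np.float32([rk(.062,.212,0)[:2],rk(-.062,.212,0)[:2],rk(.062,.088,0)[:2],rk(-.062,.088,0)[:2]])
H=cv2.getPerspectiveTransform(src,dst)
d=np.load('pics/wrist3.npz');V=d['view'];c=-V[:3,:3].T@V[:3,3];print('cam',c)
for (u,v),z in(((342.3,144.5),.027),((343.2,151.4),.055)):
    g=cv2.perspectiveTransform(np.float32([[(u,v)]]),H)[0,0]; h=c[2]+.006
    print(c[:2]+(g-c[:2])*(h-z)/(h-.07))
E
```

```text
0.0187
top foot [0.52014263 0.29905683 0.025     ]
cam [0.51230314 0.36513191 0.3724953 ]
[0.52259997 0.3035249 ]
[0.52203536 0.30200048]
```

```bash
python3 - <<'E'
from h import *
q=down(float(np.load('b.npy')))
a=rk(-.17,.15,.1)
env.movel(a,.35); env.close_gripper(20); env.movel([a[0],a[1],-.012],.25)
h=env.movel([a[0],a[1],-.06],.03,guard=5); s=monitor.sense()
print(h,s['position'],s['contact_force'],s['clock'])
env.movel(a,.4); env.release(); env.movel(rk(-.17,.15,.19),.4)
print(monitor.sense()['clock'],monitor.sense()['contact_force'])
E
```

```text
True [ 0.39945795  0.19357492 -0.03017044] [-1.30116498 -0.14760882  7.92094531] 23.8083
25.4417 [ 0.45276162  0.43851797 -0.88150175]
```

The real tip is 29 mm behind the reported TCP, so I apply that offset: a reported z of 0.002 puts the tips at 31 mm, just above the 27 mm foot top. The flange is at about (0.522, 0.302). Now I'll grasp it.

```bash
python3 - <<'E'
from h import *
q=down(float(np.load('b.npy'))); x,y=.526,.3025
env.movel([x,y,.16],.3)
h=env.movel([x,y,.05],.25,guard=8)
h=h or env.movel([x,y,.002],.1,guard=6)
s=monitor.sense();print('hit',h,s['position'],s['contact_force'])
if not h:
    env.close_gripper(40); s=monitor.sense(); print('gap mm',s['finger_gap']*85,s['gripper_force'],s['contact_force'])
    env.movel([x,y,.06],.08); env.movel([x,y,.2],.25)
    s=monitor.sense(); print('gap mm',s['finger_gap']*85,s['gripper_force'],s['contact_force'],s['clock'])
w=snap('wrist','wrist4')['frame'];sc=snap('scene','scene4')['frame']
comp('c7',[(w,0,0,640,400,.8,0,0),(sc,120,60,260,170,2,0,322)])
E
```

```text
hit False [0.52645502 0.30269147 0.0027497 ] [ 0.04334524 -0.49229213  0.81987805]
gap mm 18.297267949699865 38.8384729870495 [-0.06457375 -0.21984879  1.81771876]
gap mm 18.29267359156226 38.86981483967759 [ 0.0560898  -0.30811838 -1.27130319] 29.6
```

View pics/c7.png

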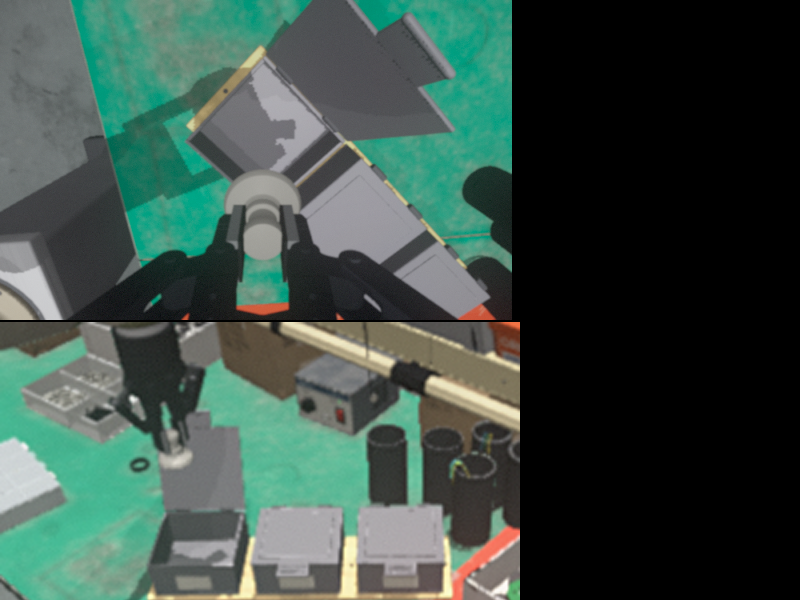

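The flange is held upright by its stem, and the middle and right lids are still shut. Next I carry it over to the tray at height and lower it with a force guard. Touch is expected at a reported z of about -0.005.

```bash
python3 - <<'E'
from h import *
x,y=.529,-.403
env.movel([.526,.15,.2],.25); env.movel([x,y,.2],.3); env.movel([x,y,.02],.2)
s=monitor.sense();print('gap',s['finger_gap']*85,s['contact_force'])
h=env.movel([x,y,-.012],.03,guard=3); s=monitor.sense(); print('touch',h,s['position'],s['contact_force'],s['clock'])
if h and -.012<s['position'][2]<.002:
    env.hold(.3); env.release(); env.hold(.2)
    env.movel([x,y,.05],.1); env.movel([x,y-.0,.2],.3)
w=snap('wrist','wrist5')['frame'];t=snap('top','top5')['frame'];sc=snap('scene','scene5')['frame']
comp('c8',[(w,0,0,640,400,.6,0,0),(sc,350,230,150,150,2.6,390,0),(sc,180,120,200,150,1.9,0,250),(t,170,120,300,170,1.3,400,392)])
print(monitor.sense()['clock'])
E
```

```text
gap 17.87035938852473 [ 0.15496344 -0.94382259 -1.28074668]
touch True [ 0.52878472 -0.4028413  -0.00599855] [-1.16822872e+00  3.77076149e-03  5.64629490e+00] 34.3167
36.9917
```

View pics/c8.png

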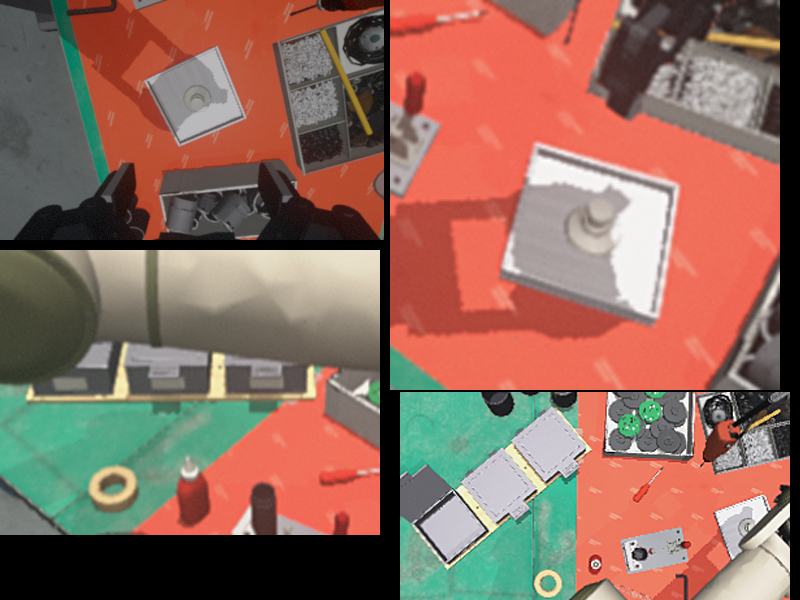

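The flange stands upright near the middle of the tray. The left lid is open, the other two are shut, and the bystanders are where they were. I'm handing in.

```bash
python3 -c "
from h import *
print(job.hand_in())"
```

```text
the job is handed in; nothing more can be done
None
```

The flange was in the left tub; it now stands upright near the middle of the tray floor, with the left lid open and the other two shut, and the job was handed in at about 37 s of the 72 s (no verdict was returned).

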